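# Cover the door operator's control box and lock its captive screws

### The job

Lay the loose cover plate into the matching opening on top of the control box so that it sits fully down on its ledge. Then, using only the key to move them, turn both captive screws clockwise to their stops so that their tongues lie over the plate, and stand the key back in its wooden stand. Keep the gripper off the box and its screws, and do not disturb the carton, the tape roll or the jar.

Things in the scene. Friction and masses are not known exactly. Their poses are not given: they have to be found in the camera images.
- box: Grey steel control box fixed to the bench, 160 (x) x 250 (y) x 60 mm high; origin at the centre of its underside. Its top has a rectangular opening, 93 (x) x 103 (y) mm, in the middle, with a ledge 8 mm below the top face. A captive screw stands at each end, on the box's y axis, 72 mm from its centre. The box turns up to 0.35 rad either way from the world axes.
- opening (a point): Centre of the opening, at ledge height (52 mm above the bench); axes as the box's. The seated plate's origin coincides with it, and its top is flush with the box's top.
- left_top (a point): Centre of the top of the left screw's slotted head, at the box's +y end, 81.5 mm above the bench; axes as the box's, not turning with the head. Head: steel disc 36 mm across, 13 mm tall, with a straight slot 9 mm wide, 9 mm deep, right across it. Under it a tongue 16 mm wide, 6 mm thick, reaching 42 mm from the axis, 2.5 mm above the box's top.
- right_top (a point): The same point of the identical right screw, at the -y end. Each head has free play on its screw: its slot may point up to 0.35 rad either side of the tongue's line, an angle not reported: feel for it with the blade, or look. The head turns stiffly (0.08 N m) in its play, beyond it drives the tongue (0.2 N m). In all the head turns up to 2.2 rad clockwise. Half a turn: same slot.
- left_screw (a joint): Angle of the left screw's tongue, rad; grows clockwise seen from above. 0: tongue along the box's +x, clear of the opening; 1.571: the stop, tongue along the box's -y, over the plate. Starts between 0.05 and 0.3; stays where it is left.
- right_screw (a joint): Angle of the right screw's tongue, rad; grows clockwise seen from above. 0: tongue along the box's -x, clear of the opening; 1.571: the stop, tongue along the box's +y, over the plate. Starts between 0.05 and 0.3; stays where it is left.
- plate: Loose flat grey cover plate, 90 (x) x 100 (y) x 8 mm, lying on the bench, about 0.3 kg; origin at the centre of its underside. An upright aluminium grip bar stands in its middle, 16 mm thick (x), 50 mm long (y), from 8 to 42 mm above the origin. The same after half a turn.
- key: Steel key 118 mm tall with a black handle, standing upright in its stand, about 0.22 kg; origin at the centre of the blade's lower end, z up along the shaft. From the bottom: flat blade 26 (x) x 5 (y) mm, 26 mm tall; shaft 16 mm across; a round collar 54 mm across between 40 and 46 mm; flat handle 50 (x) x 18 (y) mm from 72 to 118 mm. Pinch the handle across its y. The same after half a turn.
- stand: Wooden stand fixed to the bench, 80 x 80 x 50 mm high, with a square hole 37 mm wide and 45 mm deep in its top; origin at the centre of its underside. The key stands with its blade in the hole and its collar resting on the stand's top, any yaw, so the key's origin is then 10 mm above the bench.
- stand_mouth (a point): Centre of the hole's mouth, on the stand's top face, 50 mm above the bench.
- carton: Brown carton 100 (x) x 140 (y) x 70 mm on the bench; origin at the centre of its underside. A bystander.
- tape: Roll of tape lying flat, 100 mm across, 48 mm tall; origin at the centre of its underside. A bystander.
- jar: Closed jar 64 mm across, 85 mm tall; origin at the centre of its underside. A bystander.
Things that resemble listed ones, but are neither listed nor needed, are in the scene too. Leave any purple look-alike of the stand alone.

How it is judged (in metres and radians):
On the way, in this order (a step that is already met when the one before it is completed fails the run):
1. the plate lies fully down in the opening and is let go, both screws still open (horizontal distance between plate and opening below 0.005 m and z of plate in the frame of opening between -0.004 and 0.003 m and angle between the x axis of plate and the x axis of box, either way round below 0.08 rad and angle between plate's own z axis and vertical below 0.05 rad and value of joint each of left_screw, right_screw below 0.6 rad and contact force between the fingers and plate below 0.1 N), for 0.2 s.
2. both screws are turned clockwise to their stops, the plate still in place (value of joint each of left_screw, right_screw above 1.35 rad and horizontal distance between plate and opening below 0.005 m and z of plate in the frame of opening between -0.004 and 0.003 m and angle between the x axis of plate and the x axis of box, either way round below 0.08 rad and angle between plate's own z axis and vertical below 0.05 rad), for 0.1 s.
At the end, for the whole second after the job is handed in: The plate lies in the opening (within 5 mm and 0.08 rad, level, within 3 mm of fully down), both tongues are turned to at least 1.35 rad, and the key stands upright in its stand at rest, within 12 mm of the hole's centre, its collar down to within 4 mm of the stand's top (all of step 2 and horizontal distance between key and stand_mouth below 0.012 m and z of key in the frame of stand_mouth below -0.036 m and angle between key's own z axis and vertical below 0.12 rad and linear speed of key below 0.02 m/s); the robot touches nothing.
It fails at once if the gripper or arm pushes on the box or its screws with more than 3 N (contact force between any of the fingers, the arm and box above 3 N).
It fails at once if the carton is shifted by more than 20 mm (distance of carton from where it was at the start of the episode above 0.02 m).
It fails at once if the tape is shifted by more than 20 mm (distance of tape from where it was at the start of the episode above 0.02 m).
It fails at once if the jar is shifted by more than 20 mm (distance of jar from where it was at the start of the episode above 0.02 m).
It also fails if it takes over 72 s, if anything falls off the work surface, if the arm or the gripper's body presses on something with over 40 N, if the wrist force passes 120 N, or if a joint passes its speed limit or range.

### The arm

A 6-joint arm with a two-finger parallel gripper is mounted at the origin on the work surface. World frame = base frame: x ahead of the robot, y to its left, z up, the work surface at z = 0. Lengths are in m, angles in degrees, forces in N, time in s.
With the tool pointing down it reaches from about 0.275 to 0.775 m from the base axis. Payload 14.6 kg.
Tool frame: the origin (TCP) lies where the fingers leave the gripper's body, on its centre line; the fingertips stand 73 mm ahead of it and the grasp point (between the pads) lies arm.tcp_to_grasp ahead of it (arm.tcp_to_grasp is the distance from the TCP to the grasp point, in m); z points along the fingers, y is the line along which they close (so a half turn about z gives the same grasp; the last joint's range is limited). The gripper opens to 85 mm and grips with 20 to 120 N. Pads are 22 mm wide; open, the fingers measure 114 mm over their backs; the gripper's body (76 mm by 85 mm) begins 54 mm behind the grasp point. The pads swing forward as they close: fully open they stand 13 mm farther back than shut.
Start: joints at [-84.185, 15.075, -2.767, 72.158, 0, 81.102], TCP at [0.133, -0.508, 0.304] pointing down, gripper open.
Joint ranges: [-151.79, 151.79], [-50.71, 97.33], [-67.44, 78.34], [-121.81, 120.89], [-77.56, 73.72], [-180, 180]. Speed limits (degrees/s): [108.29, 108.29, 147.25, 159.86, 180, 180].

### API

Orientations are given as a 3x3 rotation matrix whose columns are the frame's x, y, z axes.
In Python, from bench import arm, optics gives the robot as it stands.
- The arm moves only by the tool jog_arm, never from a script. Its argument "series" is text: rows parted by semicolons, each of 7 numbers parted by spaces: the closure in counts, from 0 (fully open) to 255 (shut), then the shift along the tool's x, y, z in cm, then the turn, a rotation vector about the tool's x, y, z in degrees. In form: gripper tx ty tz rx ry rz; .... A call has 1 to 5 rows; each row is the pose to reach, as a shift and turn from the pose commanded when the call began, along the tool's axes at that moment; what a row does not reach only later rows make up. A row lasts 1/8 s, in which the tool goes at most 62.5 mm and 10.7 degrees, less where a joint would pass 70% of its speed; a pose out of reach is approached as far as the arm can. A call with a gripper value outside its range is refused whole. The fingers move at their own pace and stop on an object; the grip force is fixed at half the most. Time passes only in rows, so rows that repeat a pose let the fingers close. It gives the time, the measured TCP pose, the force, the opening and the grip force at its end, in the units of the state.
- arm.sense(): the state, without advancing time (a new reading comes with each control period).
- optics.camera(name): name is "scene" or "side" or "wrist"; returns (picture, depth): 384x512x3 uint8, red, green, blue; 384x512 float32, m along the optical axis (not along the pixel's ray), 0 where there is no reading.
- optics.camera_model(name): a dict with "mtx" (3x3 intrinsics, pixels), "world_to_cam" (4x4, takes a point from world to camera coordinates); the wrist camera has in their place "T_tool_cam" (4x4, takes a point from camera to tool coordinates, whose origin is the TCP and whose axes are the flange's). Camera axes: x right, y up, looking along -z (the intrinsics and any distortion apply to the point x, -y, -z); pixel columns grow to the right and rows downward; lengths in m; the calibration is good to about 2 mm. A picture is of the moment at which its call begins: read the wrist's pose just before it. camera_model takes no time and is no camera call.
- arm.hand_in(): hands the job in; it is judged then, once.
The state is a dict: "clock": time; "qpos": joint angles; "qvel": joint speeds; "joint_torque": joint torques, N m; "tool_pos": TCP position; "eef_rot": TCP orientation; "force": force on the tool from outside, world axes, zero at the start; "torque": the same for the moment, N m; "width": opening from 0.0 (shut) to 1.0 (fully open); "grip_force": force on a finger pad.
Only numpy, scipy, OpenCV 4.12 (cv2) and the standard library are available. Lean on these libraries where they do the work, as an engineer would, in place of code of your own. Each camera call takes 0.05 s, during which the arm holds its last target. There are 200 camera calls.

## Working session

There is one attempt and no reset: what is moved stays moved. The work goes in short steps, Python scripts to look and compute and a tool call to move; the robot and the scene stay as the last step left them, time stands still between calls to the robot, and variables do not carry over. Pictures are saved under pics/ and viewed, at most 10 in all, crops included, and the job is handed in when it is done.

Besides the shell and the picture viewer there is one more tool, called as a command line: name --argument value ..., lists and objects as JSON in quotes. jog_arm: Moves the arm, as the interface text tells. Its arguments: {"type":"object","properties":{"series":{"type":"string"}},"required":["series"]}

```bash
ls; mkdir -p pics; python3 - <<'E'
from bench import arm, optics
import cv2,numpy as np
np.set_printoptions(precision=4,suppress=True)
print(arm.tcp_to_grasp, arm.sense())
for n in("scene","side"):
    p,d=optics.camera(n); np.savez(f"{n}0.npz",p=p,d=d)
    cv2.imwrite(f"pics/{n}0.png",p[:,:,::-1]); print(n,optics.camera_model(n))
print(optics.camera_model("wrist"))
E
```

```text
pics
0.0539 {'clock': 0.0, 'qpos': array([-84.1846,  15.0976,  -2.8043,  72.1594,  -0.0015,  81.1003]), 'qvel': array([ 0.0163, -0.024 ,  0.0342,  0.0404, -0.0078,  0.0327]), 'joint_torque': array([  0.0047, -63.7596,  38.4574,   0.0135,   0.0002,   0.    ]), 'tool_pos': array([ 0.1333, -0.5076,  0.3034]), 'eef_rot': array([[ 0.9672,  0.254 , -0.0001],
       [ 0.254 , -0.9672,  0.0011],
       [ 0.0001, -0.0011, -1.    ]]), 'force': array([-0.2828,  0.4839, -0.519 ]), 'torque': array([ 0.0297,  0.0409, -0.0045]), 'grip_force': 0.0, 'width': 0.9949151734558861}
scene {'mtx': array([[367.0557,   0.    , 260.5783],
       [  0.    , 367.0557, 190.4797],
       [  0.    ,   0.    ,   1.    ]]), 'world_to_cam': array([[-0.8803,  0.4744,  0.0049,  0.4659],
       [-0.381 , -0.713 ,  0.5887,  0.1846],
       [ 0.2827,  0.5164,  0.8084, -1.4279],
       [ 0.    ,  0.    ,  0.    ,  1.    ]])}
side {'mtx': array([[362.6688,   0.    , 260.1278],
       [  0.    , 362.6688, 193.0563],
       [  0.    ,   0.    ,   1.    ]]), 'world_to_cam': array([[-0.8822, -0.4707, -0.0152,  0.5181],
       [ 0.3182, -0.6196,  0.7175, -0.2133],
       [-0.3471,  0.6281,  0.6964, -0.847 ],
       [ 0.    ,  0.    ,  0.    ,  1.    ]])}
{'mtx': array([[272.836 ,   0.    , 253.8894],
       [  0.    , 272.836 , 197.763 ],
       [  0.    ,   0.    ,   1.    ]]), 'T_tool_cam': array([[ 0.0005,  0.9606,  0.2781,  0.0706],
       [ 1.    , -0.0006,  0.0002,  0.0008],
       [ 0.0004,  0.2781, -0.9606, -0.0708],
       [ 0.    ,  0.    ,  0.    ,  1.    ]])}
```

View pics/scene0.png

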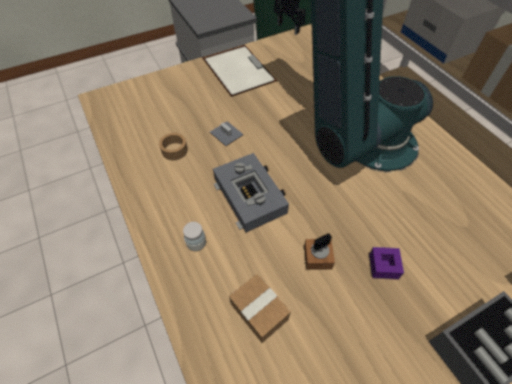

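View pics/side0.png

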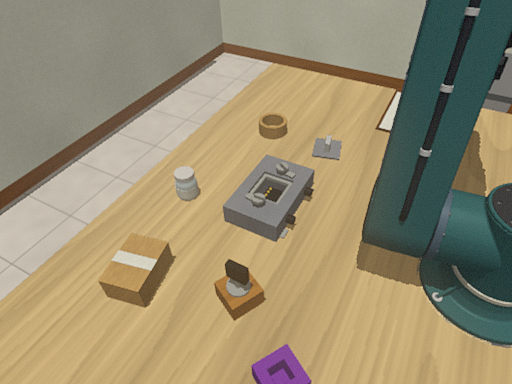

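The scene view shows the plate with its grip bar (226,132), box (250,190), jar (193,235), tape (173,147), carton (260,307), and the key in its wooden stand (320,252). Two things look like the stand: the brown one at (320,252) and the purple one at (386,262). The brown wooden one holds the key, so it fits the description, and the purple one stays untouched.

```bash
cat > h.py <<'E'
from bench import arm, optics
import cv2,numpy as np
np.set_printoptions(precision=4,suppress=True)
def cloud(p,d,M,Twc):  # Twc camera->world
    v,u=np.mgrid[0:d.shape[0],0:d.shape[1]]
    c=np.stack([(u-M[0,2])/M[0,0]*d,-(v-M[1,2])/M[1,1]*d,-d],-1)
    return c@Twc[:3,:3].T+Twc[:3,3]
def grab(n,f=None):
    s=arm.sense(); p,d=optics.camera(n); m=optics.camera_model(n)
    if n=="wrist":
        T=np.eye(4);T[:3,:3]=s["eef_rot"];T[:3,3]=s["tool_pos"];T=T@m["T_tool_cam"]
    else: T=np.linalg.inv(m["world_to_cam"])
    if f: cv2.imwrite(f"pics/{f}.png",p[:,:,::-1]); np.savez(f,p=p,d=d,T=T)
    return p,d,m["mtx"],T,cloud(p,d,m["mtx"],T),s
def rect(P,m):
    q=P[m][:,:2].astype(np.float32)*1000; r=cv2.minAreaRect(q); return len(q),r
E
python3 - <<'E'
from h import *
z={}
out=[]
for n,b in (("scene",dict(plate=(205,112,250,148),box=(205,145,295,232),key=(295,225,345,275))),("side",dict(plate=(305,130,350,165),box=(220,150,320,240),key=(210,250,270,320)))):
    a=np.load(n+"0.npz");p,d=a["p"],a["d"];m=optics.camera_model(n)
    P=cloud(p,d,m["mtx"],np.linalg.inv(m["world_to_cam"]))
    big=cv2.resize(p[b["key"][1]:b["key"][3],b["key"][0]:b["key"][2]],None,fx=5,fy=5)
    out.append(cv2.resize(big,(300,300)))
    for k,lo,hi in(("plate",.004,.014),("plate",.035,.05),("box",.055,.065),("box",.07,.09),("key",.045,.0535),("key",.1,.14)):
        x0,y0,x1,y1=b[k];Q=P[y0:y1,x0:x1].reshape(-1,3);mk=(Q[:,2]>lo)&(Q[:,2]<hi)&(d[y0:y1,x0:x1].ravel()>0)
        print(n,k,lo,*rect(Q,mk),Q[mk].mean(0) if mk.any() else "")
cv2.imwrite("pics/key0.png",np.hstack(out)[:,:,::-1])
E
```

```text
scene plate 0.004 398 ((491.78436279296875, -345.37396240234375), (195.6247100830078, 169.30316162109375), 62.76150131225586) [ 0.5076 -0.3246  0.008 ]
scene plate 0.035 51 ((509.3734130859375, -327.26336669921875), (16.861068725585938, 55.99060821533203), 13.925436973571777) [ 0.5095 -0.3237  0.041 ]
scene box 0.055 2047 ((564.259765625, -17.77886962890625), (254.70327758789062, 161.60137939453125), 89.63029479980469) [ 0.5669 -0.0062  0.06  ]
scene box 0.07 200 ((564.7698364257812, -16.103713989257812), (176.01419067382812, 57.2398681640625), 80.37847137451172) [ 0.5648 -0.0112  0.0784]
scene key 0.045 361 ((486.99249267578125, 292.1508483886719), (81.76661682128906, 80.44085693359375), 63.017799377441406) [0.4954 0.2993 0.0499]
scene key 0.1 166 ((487.0290832519531, 291.8616638183594), (19.324241638183594, 49.82634353637695), 87.67161560058594) [0.4899 0.2943 0.1216]
side plate 0.004 347 ((504.59991455078125, -324.0381774902344), (89.59020233154297, 103.55271911621094), 14.27892780303955) [ 0.502  -0.319   0.0058]
side plate 0.035 47 ((504.3298034667969, -323.516845703125), (15.935977935791016, 50.66975021362305), 14.768755912780762) [ 0.5035 -0.3217  0.0394]
side box 0.055 2499 ((561.6990356445312, -15.987472534179688), (253.79733276367188, 161.45333862304688), 89.62613677978516) [ 0.5573 -0.0002  0.0578]
side box 0.07 235 ((560.408203125, -15.524703979492188), (38.168643951416016, 179.27809143066406), 0.5145241618156433) [ 0.5602 -0.0051  0.077 ]
side key 0.045 700 ((484.2232360839844, 292.07440185546875), (81.10843658447266, 80.8331527709961), 62.55827713012695) [0.4785 0.3043 0.0487]
side key 0.1 320 ((483.822998046875, 292.2314758300781), (20.003328323364258, 49.55891799926758), 87.77791595458984) [0.4819 0.2959 0.1196]
```

View pics/key0.png

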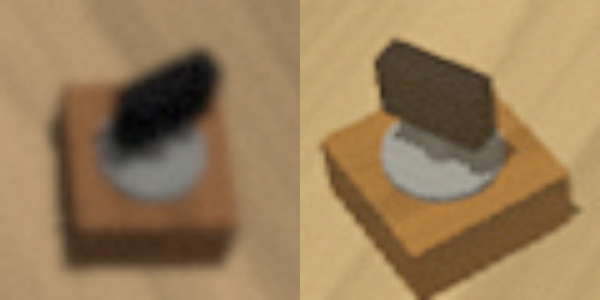

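The crop shows the black-handled key, with its steel collar, standing in the brown wooden stand, so that stand is the one to use. I'm moving above the plate.

jog_arm --series "0 20 -4 0 0 0 -45; 0 20 -4 0 0 0 -45; 0 20 -4 0 0 0 -45; 0 20 -4 0 0 0 -45; 0 20 -4 0 0 0 -45"

```text
clock: 0.72
tool_pos: [0.3175, -0.4176, 0.3036]
eef_rot: [[0.502, 0.865, -0.0], [0.865, -0.502, 0.0], [0.0, -0.0, -1.0]]
force: [-0.2, -0.6, -0.7]
width: 1.0
grip_force: 0.0
```

jog_arm --series "0 17.7 11.5 6 0 0 -44.6; 0 17.7 11.5 6 0 0 -44.6; 0 17.7 11.5 6 0 0 -44.6; 0 17.7 11.5 6 0 0 -44.6; 0 17.7 11.5 6 0 0 -44.6"

```text
clock: 1.35
tool_pos: [0.5057, -0.3231, 0.2426]
eef_rot: [[-0.248, 0.969, -0.001], [0.969, 0.248, 0.001], [0.001, -0.001, -1.0]]
force: [0.1, -0.1, 0.0]
width: 0.999
grip_force: 0.0
```

```bash
cat >> h.py <<'E'
def jog(s,xyz,yaw):  # target TCP, tool-x yaw deg (tool down) -> cm, rotvec deg
    from scipy.spatial.transform import Rotation as R
    D=R.from_euler("z",yaw,degrees=True).as_matrix()@np.diag([1,-1,-1.])
    E=s["eef_rot"]; return E.T@(np.array(xyz)-s["tool_pos"])*100, R.from_matrix(E.T@D).as_rotvec(degrees=True)
E
python3 - <<'E'
from h import *
p,d,M,T,P,s=grab("wrist","w1")
print(s["clock"],s["tool_pos"],s["eef_rot"],s["qvel"])
for lo,hi in((.004,.014),(.035,.05)):
    mk=(P[...,2]>lo)&(P[...,2]<hi)&(d>0)&(np.hypot(P[...,0]-.505,P[...,1]+.324)<.08)
    print(*rect(P,mk),P[mk].mean(0))
E
```

```text
1.35 [ 0.5057 -0.3231  0.2426] [[-0.2482  0.9687 -0.0014]
 [ 0.9687  0.2482  0.0012]
 [ 0.0015 -0.0011 -1.    ]] [ -2.3723  -1.6886  -0.4397   0.5248  -0.5549 -10.1806]
5792 ((506.2635192871094, -327.3081970214844), (90.08840942382812, 99.50260162353516), 14.197884559631348) [ 0.5052 -0.3239  0.0086]
745 ((506.21826171875, -327.20867919921875), (15.912609100341797, 49.43278503417969), 14.352779388427734) [ 0.506  -0.3264  0.0424]
```

View pics/w1.png

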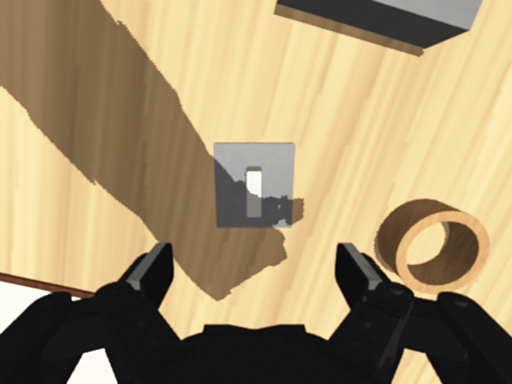

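The wrist view shows the plate at (254,185) with its bar upright, and the tape well clear at (430,245). I'm lowering and gripping.

jog_arm --series "0 -0.4 0 5 0 0 0; 0 -0.4 0 10 0 0 0; 0 -0.4 0 14 0 0 0; 0 -0.4 0 15.5 0 0 0; 0 -0.4 0 15.5 0 0 0"

```text
clock: 2.02
tool_pos: [0.5055, -0.3281, 0.0892]
eef_rot: [[-0.245, 0.97, -0.0], [0.97, 0.245, 0.0], [0.0, -0.0, -1.0]]
force: [0.7, 0.7, 0.4]
width: 1.003
grip_force: 0.0
```

jog_arm --series "255 0 0 0 0 0 0; 255 0 0 0 0 0 0; 255 0 0 0 0 0 0; 255 0 0 0 0 0 0; 255 0 0 0 0 0 0"

```text
clock: 2.65
tool_pos: [0.5064, -0.3274, 0.0894]
eef_rot: [[-0.247, 0.969, 0.001], [0.969, 0.247, -0.0], [-0.001, 0.0, -1.0]]
force: [-0.3, 1.3, 6.0]
width: 0.177
grip_force: 59.6
```

jog_arm --series "255 0 0 0 0 0 0; 255 0 0 -5 0 0 0; 255 0 0 -10 0 0 0; 255 0 0 -15 0 0 0; 255 0 0 -15 0 0 0"

```text
clock: 3.28
tool_pos: [0.5072, -0.328, 0.2424]
eef_rot: [[-0.247, 0.969, 0.004], [0.969, 0.247, -0.004], [-0.005, 0.003, -1.0]]
force: [0.1, -0.4, -2.9]
width: 0.172
grip_force: 59.4
```

```bash
python3 - <<'E'
from h import *
s=arm.sense();print(s["tool_pos"],s["eef_rot"])
# to look pose above box: tool x yaw 90-.4
print(jog(s,(.563,-.037,.26),89.6))
E
```

```text
[ 0.5072 -0.328   0.2424] [[-0.2473  0.9689  0.0045]
 [ 0.9689  0.2474 -0.0038]
 [-0.0048  0.0034 -1.    ]]
(array([26.8098, 12.6164, -1.848 ]), array([ 0.229 ,  0.2482, 14.7207]))
```

jog_arm --series "255 11 6 -7 0.2 0.2 7; 255 22.6 11.5 -9.8 0.2 0.2 14.7; 255 22.6 11.5 -9.8 0.2 0.2 14.7; 255 22.6 11.5 -9.8 0.2 0.2 14.7; 255 22.6 11.5 -9.8 0.2 0.2 14.7"

```text
clock: 3.9
tool_pos: [0.562, -0.077, 0.3368]
eef_rot: [[0.004, 1.0, -0.004], [1.0, -0.004, 0.003], [0.003, -0.004, -1.0]]
force: [0.2, -0.8, -2.8]
width: 0.173
grip_force: 59.4
```

jog_arm --series "255 0 0 0 0 0 0; 255 0 0 0 0 0 0"

```text
clock: 4.15
tool_pos: [0.5615, -0.0805, 0.3358]
eef_rot: [[0.007, 1.0, -0.005], [1.0, -0.007, 0.003], [0.003, -0.005, -1.0]]
force: [0.6, -0.6, -2.5]
width: 0.175
grip_force: 59.3
```

```bash
python3 - <<'E'
from h import *
p,d,M,T,P,s=grab("wrist","w2")
print(s["clock"],s["tool_pos"],s["eef_rot"],s["qvel"])
mk=(P[...,2]>.056)&(P[...,2]<.064)&(d>0)
print(*rect(P,mk),P[mk].min(0),P[mk].max(0))
cv2.imwrite("pics/m2.png",np.where(mk,255,0).astype(np.uint8))
L=(P[...,2]>.066)&(P[...,2]<.09)&(d>0); print(rect(P,L))
h=(P[...,2]<.056)&(P[...,2]>.048)&(d>0)&(abs(P[...,0]-.563)<.055)&(abs(P[...,1]+.015)<.06); print("ledge",rect(P,h),np.percentile(P[h],[0.5,99.5],axis=0))
E
```

```text
4.15 [ 0.5615 -0.0805  0.3358] [[ 0.007   1.     -0.0055]
 [ 1.     -0.007   0.0032]
 [ 0.0032 -0.0055 -1.    ]] [-0.8034 -0.0585  0.1463  0.1431  0.069   0.0108]
13576 ((646.577392578125, 26.007362365722656), (161.22640991210938, 327.8738708496094), 89.54354095458984) [ 0.4825 -0.0543  0.056 ] [0.8106 0.1076 0.064 ]
(4314, ((685.4610595703125, 64.09806060791016), (279.5602722167969, 55.84880828857422), 0.10683929175138474))
ledge (1837, ((562.7455444335938, -10.518959045410156), (88.3380355834961, 93.47071838378906), 89.59407043457031)) [[ 0.5161 -0.0544  0.0488]
 [ 0.6094  0.0332  0.0557]]
```

View pics/w2.png

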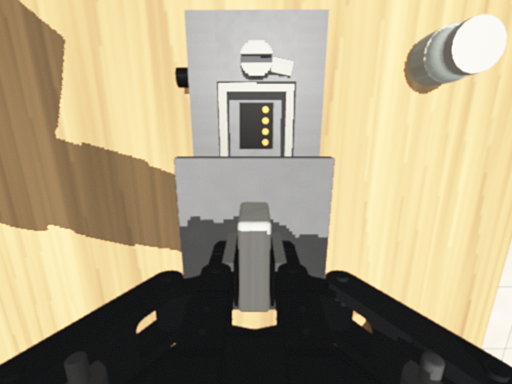

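The view shows the held plate at the bottom, the opening at (256,125), the left head at (257,57) with its tongue pointing to (287,68), and the jar at (465,45). I'm refining the box's pose from the edges.

```bash
python3 - <<'E'
from h import *
a=np.load("w2.npz");p,d,T=a["p"],a["d"],a["T"];M=optics.camera_model("wrist")["mtx"]
P=cloud(p,d,M,T);m=(abs(P[...,2]-.06)<.004)&(d>0)&(P[...,0]<.66)
print(rect(P,m), P[m][:,2].mean())
# edges by rows
def fit(q,ax):  # fit coord ax as func of other
    o=1-ax; c=np.polyfit(q[:,o],q[:,ax],1); r=q[:,ax]-np.polyval(c,q[:,o]); k=abs(r)<.0015
    return np.polyfit(q[k,o],q[k,ax],1)
Lx=[];Rx=[];Ol=[];Or=[]
for v in range(14,150):
    us=np.where(m[v])[0]
    if len(us)<50: continue
    Lx.append(P[v,us[0]]);Rx.append(P[v,us[-1]])
    g=(abs(P[v,:,2]-.052)<.003)&(abs(P[v,:,0]-.563)<.05)
    w=np.where(g)[0]
    if 90<v and len(w)>5: Ol.append(P[v,w[0]]);Or.append(P[v,w[-1]])
for n,q in(("L",Lx),("R",Rx),("Ol",Ol),("Or",Or)):
    c=fit(np.array(q),0); print(n,np.degrees(np.arctan(c[0])),np.polyval(c,-.017))
t=[];ot=[]
for u in range(195,320):
    vs=np.where(m[:,u])[0]; t.append(P[vs[0],u])
for u in range(228,288):
    g=np.where((abs(P[:,u,2]-.052)<.003)&(abs(P[:,u,1]-.03)<.02))[0]
    if len(g): ot.append(P[g[0],u])
for q in(t,ot):
    c=fit(np.array(q),1);print("top",np.degrees(np.arctan(c[0])),np.polyval(c,.563))
# held plate far edge
k=(P[...,2]>.22)&(P[...,2]<.30)&(d>0)&(abs(P[...,0]-.5615)<.05)&(P[...,1]>-.07)
print("plate",rect(P,k),P[k][:,2].min(),P[k][:,2].max(),P[k][:,1].max())
E
```

```text
(13017, ((562.9579467773438, 26.66326904296875), (161.33615112304688, 160.53404235839844), 89.62355041503906)) 0.06068302723810911
L 0.2781642012531807 0.48334751668971193
R 0.3752145779488313 0.6420841361447948
Ol 0.26694883963121896 0.5165873479589832
Or 0.1331314461589097 0.608910742163519
top -0.5057533468914287 0.10648981771911348
top -0.329908515154655 0.032904311894600295
plate (11831, ((561.2388916015625, -50.249534606933594), (39.64411544799805, 90.19853973388672), 89.78107452392578)) 0.24751823914745097 0.29998995734859957 -0.030293083105642493
```

jog_arm --series "255 6.2 0.17 5 -0.3 -0.2 0; 255 6.2 0.17 10 -0.3 -0.2 0; 255 6.2 0.17 15 -0.3 -0.2 0; 255 6.2 0.17 16.6 -0.3 -0.2 0; 255 6.2 0.17 16.6 -0.3 -0.2 0"

```text
clock: 4.82
tool_pos: [0.5624, -0.0182, 0.1697]
eef_rot: [[0.008, 1.0, -0.002], [1.0, -0.008, -0.0], [-0.0, -0.002, -1.0]]
force: [-0.3, -0.2, -1.5]
width: 0.179
grip_force: 59.2
```

jog_arm --series "255 0 0 0 0 0 0; 255 0 0 0 0 0 0"

```text
clock: 5.08
tool_pos: [0.5637, -0.0178, 0.172]
eef_rot: [[0.007, 1.0, 0.003], [1.0, -0.007, -0.001], [-0.001, 0.003, -1.0]]
force: [-0.6, -0.0, -2.4]
width: 0.177
grip_force: 59.2
```

```bash
python3 - <<'E'
from h import *
s=arm.sense();print(s["tool_pos"],s["eef_rot"],s["qvel"],s["force"])
print(jog(s,(.5627,-.018,.158),89.63),jog(s,(.5627,-.018,.1414),89.63))
E
```

```text
[ 0.5637 -0.0178  0.172 ] [[ 0.0072  1.      0.0029]
 [ 1.     -0.0072 -0.0008]
 [-0.0008  0.0029 -1.    ]] [ 0.2387  0.0713 -0.2784 -0.169  -0.0032  0.0329] [-0.5588 -0.0084 -2.4316]
(array([-0.0191, -0.1008,  1.4002]), array([ 0.1684,  0.0448, -0.0407])) (array([-0.0179, -0.1057,  3.0602]), array([ 0.1684,  0.0448, -0.0407]))
```

jog_arm --series "255 0 -0.1 0.8 0.1 0 0; 255 0 -0.1 1.6 0.1 0 0; 255 0 -0.1 1.6 0.1 0 0; 255 0 -0.1 2.1 0.1 0 0; 255 0 -0.1 2.1 0.1 0 0"

```text
clock: 5.7
tool_pos: [0.5621, -0.0174, 0.1497]
eef_rot: [[0.007, 1.0, -0.001], [1.0, -0.007, -0.0], [-0.0, -0.001, -1.0]]
force: [-0.0, -0.7, -2.9]
width: 0.178
grip_force: 59.4
```

jog_arm --series "255 0 0 0.3 0 0 0; 255 0 0 0.6 0 0 0; 255 0 0 0.9 0 0 0; 255 0 0 0.9 0 0 0"

```text
clock: 6.2
tool_pos: [0.5622, -0.0174, 0.1414]
eef_rot: [[0.007, 1.0, -0.0], [1.0, -0.007, -0.001], [-0.001, -0.0, -1.0]]
force: [-3.1, -0.4, 5.4]
width: 0.175
grip_force: 60.7
```

It's down at the seated height with a light reaction force. I'm releasing and rising.

jog_arm --series "0 0 0 0 0 0 0; 0 0 0 0 0 0 0; 0 0 0 0 0 0 0; 0 0 0 0 0 0 0"

```text
clock: 6.7
tool_pos: [0.5623, -0.0174, 0.141]
eef_rot: [[0.007, 1.0, -0.0], [1.0, -0.007, -0.0], [-0.0, -0.0, -1.0]]
force: [-0.4, -0.0, 0.3]
width: 0.991
grip_force: 0.0
```

jog_arm --series "0 0 0 -4 0 0 0; 0 0 0 -10 0 0 0; 0 -3 0 -16 0 0 0; 0 -4 0 -18 0 0 0; 0 -4 0 -18 0 0 0"

```text
clock: 7.32
tool_pos: [0.5626, -0.0581, 0.3226]
eef_rot: [[0.008, 1.0, 0.003], [1.0, -0.008, -0.001], [-0.001, 0.003, -1.0]]
force: [0.4, 0.3, -0.3]
width: 1.002
grip_force: 0.0
```

jog_arm --series "0 0 0 0 0 0 0; 0 0 0 0 0 0 0"

```text
clock: 7.58
tool_pos: [0.5617, -0.0568, 0.3199]
eef_rot: [[0.006, 1.0, -0.002], [1.0, -0.006, 0.0], [0.0, -0.002, -1.0]]
force: [-0.2, -0.0, -0.1]
width: 1.002
grip_force: 0.0
```

```bash
python3 - <<'E'
from h import *
p,d,M,T,P,s=grab("wrist","w3")
print(s["clock"],s["tool_pos"],s["eef_rot"],s["qvel"])
for lo,hi in((.055,.066),(.088,.1)):
    m=(P[...,2]>lo)&(P[...,2]<hi)&(d>0)&(abs(P[...,0]-.5627)<.04)&(abs(P[...,1]+.018)<.045)
    c=np.linalg.lstsq(np.c_[P[m][:,:2]-[.5627,-.018],np.ones(m.sum())],P[m][:,2],rcond=None)[0]
    print(lo,rect(P,m),c)
cv2.imwrite("pics/w3c.png",cv2.resize(p[0:384,130:390],None,fx=1.56,fy=1.56,interpolation=cv2.INTER_CUBIC)[:,:,::-1])
E
```

```text
7.575 [ 0.5617 -0.0568  0.3199] [[ 0.0062  1.     -0.0023]
 [ 1.     -0.0062  0.0001]
 [ 0.     -0.0023 -1.    ]] [ 0.0171 -0.0031  0.3776  0.1981 -0.0795 -0.0878]
0.055 (4391, ((562.6924438476562, -18.01165771484375), (80.0821533203125, 89.82201385498047), 0.14818555116653442)) [-0.0003  0.0007  0.0607]
0.088 (693, ((561.6654052734375, -17.759387969970703), (15.412290573120117, 49.29855728149414), 0.11429010331630707)) [ 0.0247 -0.001   0.0945]
```

View pics/w3c.png

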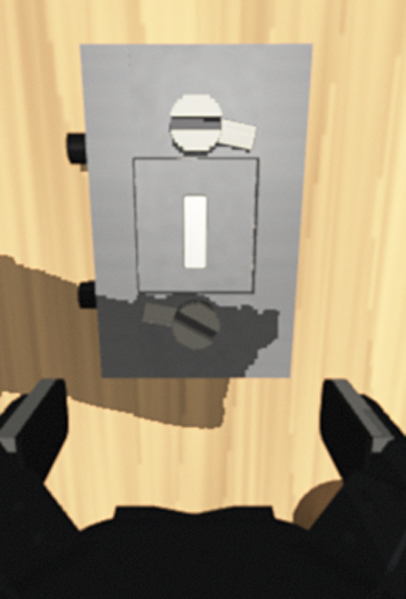

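The plate is flush in the opening. The left head is at crop (195,123) with its tongue to the right and slot nearly level. The right head is at (197,323) with its tongue to the left and slot tilted. Next I'm measuring the slots.

```bash
python3 - <<'E'
from h import *
a=np.load("w3.npz");p,d,T=a["p"],a["d"],a["T"];M=optics.camera_model("wrist")["mtx"]
P=cloud(p,d,M,T)
def pca(q):
    q=q-q.mean(0);w,v=np.linalg.eigh(q.T@q/len(q));return np.degrees(np.arctan2(v[1,1],v[0,1])),2*np.sqrt(3*w)
for n,c in(("L",(.5631,.054)),("R",(.5622,-.09))):
    r=np.hypot(P[...,0]-c[0],P[...,1]-c[1])
    top=(r<.024)&(P[...,2]>.0785)&(P[...,2]<.086)
    print(n,"head",cv2.minEnclosingCircle((P[top][:,:2]*1000).astype(np.float32)),P[top][:,2].mean())
    cc,_=cv2.minEnclosingCircle((P[top][:,:2]*1000).astype(np.float32));r=np.hypot(P[...,0]-cc[0]/1e3,P[...,1]-cc[1]/1e3)
    sl=(r<.0155)&(P[...,2]>.068)&(P[...,2]<.0775); print(" slot",sl.sum(),pca(P[sl][:,:2]),P[sl].mean(0))
    tp=(r<.0165)&(P[...,2]>.0785)&(P[...,2]<.086); print(" anti",pca(P[tp][:,:2]))
    tg=(r>.022)&(r<.046)&(P[...,2]>.0645)&(P[...,2]<.074); q=P[tg][:,:2]-np.array(cc)/1e3; print(" tongue",tg.sum(),np.degrees(np.arctan2(*q.mean(0)[::-1])),pca(q))
s=arm.sense()
print(jog(s,(.4852,.25,.30),-2.2),jog(s,(.4852,.25,.30),177.8))
E
```

```text
L head ((563.14453125, 53.81864929199219), 18.61382484436035) 0.08212224790111168
 slot 230 (np.float64(179.76187772331446), array([0.0078, 0.0308])) [0.5633 0.0547 0.0732]
 anti (np.float64(89.69699738582882), array([0.0267, 0.034 ]))
 tongue 293 -12.02024805352478 (np.float64(170.67476567307867), array([0.0163, 0.0204]))
R head ((562.5777587890625, -89.76469421386719), 18.810640335083008) 0.08191631030331353
 slot 149 (np.float64(150.78406502119037), array([0.0072, 0.0303])) [ 0.5616 -0.0916  0.0735]
 anti (np.float64(62.16792049863918), array([0.0265, 0.0339]))
 tongue 220 168.1998525997626 (np.float64(164.47572729714008), array([0.0169, 0.0206]))
(array([30.6402, -7.8439,  2.0261]), array([-0.0878,  0.0936, 91.8439])) (array([30.6402, -7.8439,  2.0261]), array([ -0.0928,  -0.0871, -88.1561]))
```

jog_arm --series "0 17.5 -4 2.5 0 0 -44; 0 17.5 -4 2.5 0 0 -44; 0 17.5 -4 2.5 0 0 -44; 0 17.5 -4 2.5 0 0 -44; 0 17.5 -4 2.5 0 0 -44"

```text
clock: 8.25
tool_pos: [0.5228, 0.1186, 0.2956]
eef_rot: [[-0.691, 0.723, -0.001], [0.723, 0.691, -0.001], [0.0, -0.001, -1.0]]
force: [-0.9, 0.4, -0.5]
width: 0.998
grip_force: 0.0
```

jog_arm --series "0 15.2 9.3 2.5 0 0 -44.2; 0 15.2 9.3 2.5 0 0 -44.2; 0 15.2 9.3 2.5 0 0 -44.2; 0 15.2 9.3 2.5 0 0 -44.2; 0 15.2 9.3 2.5 0 0 -44.2"

```text
clock: 8.88
tool_pos: [0.4858, 0.292, 0.2706]
eef_rot: [[-0.999, 0.042, -0.001], [0.042, 0.999, -0.001], [0.001, -0.001, -1.0]]
force: [0.3, 0.6, 0.0]
width: 1.001
grip_force: 0.0
```

jog_arm --series "0 0 0 0 0 0 0; 0 0 0 0 0 0 0"

```text
clock: 9.12
tool_pos: [0.4861, 0.2914, 0.2711]
eef_rot: [[-0.999, 0.043, -0.0], [0.043, 0.999, -0.0], [0.0, -0.0, -1.0]]
force: [0.5, 0.2, 1.1]
width: 1.002
grip_force: 0.0
```

```bash
python3 - <<'E'
from h import *
p,d,M,T,P,s=grab("wrist","w4")
print(s["clock"],s["tool_pos"],s["eef_rot"],s["qpos"])
for lo,hi in((.045,.0535),(.118,.138)):
    m=(P[...,2]>lo)&(P[...,2]<hi)&(d>0)&(abs(P[...,0]-.485)<.065)&(abs(P[...,1]-.292)<.065)
    print(lo,rect(P,m),P[m].mean(0))
    if lo>.1: print(jog(s,(rect(P,m)[1][0][0]/1e3,rect(P,m)[1][0][1]/1e3,.156),177.7))
E
```

```text
9.125 [0.4861 0.2914 0.2711] [[-0.9991  0.0428 -0.0002]
 [ 0.0428  0.9991 -0.0004]
 [ 0.0002 -0.0004 -1.    ]] [22.7109 19.8297 -0.8861 69.3034 -0.0172 25.1641]
0.045 (3007, ((485.6607971191406, 290.0446472167969), (80.13580322265625, 80.20118713378906), 62.81924819946289)) [0.4789 0.2903 0.0507]
0.118 (1241, ((485.2387390136719, 289.6580810546875), (17.316308975219727, 49.62946319580078), 87.95298767089844)) [0.4835 0.29   0.1282]
(array([ 0.0727, -0.1716, 11.5068]), array([-0.0237, -0.0102, -0.1532]))
```

jog_arm --series "0 0.1 -0.17 5 0 0 0; 0 0.1 -0.17 9 0 0 0; 0 0.1 -0.17 11.5 0 0 0; 0 0.1 -0.17 11.5 0 0 0; 0 0.1 -0.17 11.5 0 0 0"

```text
clock: 9.8
tool_pos: [0.4851, 0.2904, 0.1571]
eef_rot: [[-0.999, 0.039, 0.001], [0.039, 0.999, 0.0], [-0.001, 0.0, -1.0]]
force: [0.4, -0.4, 0.4]
width: 1.0
grip_force: 0.0
```

jog_arm --series "255 0 0 0 0 0 0; 255 0 0 0 0 0 0; 255 0 0 0 0 0 0; 255 0 0 0 0 0 0; 255 0 0 0 0 0 0"

```text
clock: 10.42
tool_pos: [0.4847, 0.2904, 0.1562]
eef_rot: [[-0.999, 0.038, -0.0], [0.038, 0.999, -0.0], [0.0, -0.0, -1.0]]
force: [-1.2, -1.3, 5.0]
width: 0.204
grip_force: 60.3
```

jog_arm --series "255 0 0 -2 0 0 0; 255 0 0 -6 0 0 0; 255 0 0 -11 0 0 0; 255 0 0 -14 0 0 0; 255 0 0 -14 0 0 0"

```text
clock: 11.05
tool_pos: [0.4852, 0.2907, 0.2975]
eef_rot: [[-0.999, 0.038, 0.002], [0.038, 0.999, 0.001], [-0.002, 0.001, -1.0]]
force: [-0.2, 0.0, -2.8]
width: 0.204
grip_force: 59.8
```

```bash
python3 - <<'E'
from h import *
s=arm.sense();print(s["tool_pos"],s["eef_rot"],s["qpos"],s["force"])
print(jog(s,(.5631,.0538,.28),179.8))
E
```

```text
[0.4852 0.2907 0.2975] [[-0.9993  0.0381  0.0024]
 [ 0.0381  0.9993  0.0007]
 [-0.0024  0.0008 -1.    ]] [22.6796 19.1194  2.1603 72.8988 -0.0146 24.8654] [-0.2388  0.0426 -2.8484]
(array([ -8.686 , -23.3767,   1.7498]), array([ 0.0442,  0.1359, -1.9858]))
```

jog_arm --series "255 -2 -5 0 0 0.1 -2; 255 -4.3 -11 1 0 0.1 -2; 255 -6.6 -17 3 0 0.1 -2; 255 -8.7 -23.4 4.5 0 0.1 -2; 255 -8.7 -23.4 4.5 0 0.1 -2"

```text
clock: 11.68
tool_pos: [0.5624, 0.0502, 0.2483]
eef_rot: [[-1.0, 0.007, -0.006], [0.007, 1.0, -0.001], [0.006, -0.001, -1.0]]
force: [-0.7, 0.5, -2.1]
width: 0.205
grip_force: 60.2
```

jog_arm --series "255 0 0 0 0 0 0; 255 0 0 0 0 0 0; 255 0 0 0 0 0 0"

```text
clock: 12.05
tool_pos: [0.5624, 0.0545, 0.2512]
eef_rot: [[-1.0, 0.002, -0.002], [0.002, 1.0, -0.0], [0.002, -0.0, -1.0]]
force: [0.5, 0.4, -2.6]
width: 0.207
grip_force: 60.2
```

```bash
python3 - <<'E'
from h import *
s=arm.sense();print(s["tool_pos"],s["eef_rot"],s["qpos"],s["force"],s["torque"],s["qvel"])
print(jog(s,(.5631,.0539,.232),179.7))
p,d,M,T,P,s=grab("scene","s5"); p,d,M,T,P,s=grab("wrist","w5")
cv2.imwrite("pics/c5.png",p[:,:,::-1])
E
```

```text
[0.5624 0.0545 0.2512] [[-1.      0.0016 -0.0019]
 [ 0.0016  1.     -0.0003]
 [ 0.0019 -0.0003 -1.    ]] [-2.7194 20.2054 -3.4507 66.4491 -0.0241 -2.6299] [ 0.4963  0.3973 -2.5557] [-0.0208  0.0556 -0.0602] [-0.2388 -0.0504  0.1143 -0.0391 -0.0525 -0.0875]
(array([-0.0745, -0.0581,  1.9213]), array([-0.0195, -0.1062,  0.2105]))
```

View pics/c5.png

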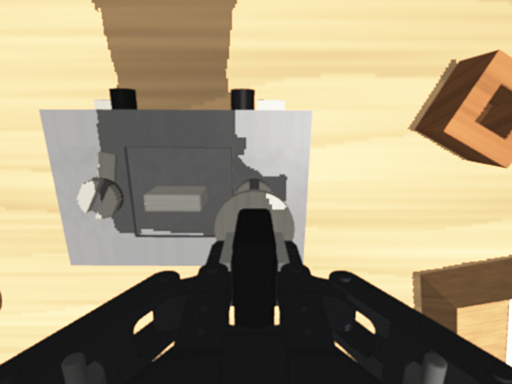

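The view shows the key's collar over the left head at (255,190), with the right head at (100,197). I'm lowering the blade into the slot.

jog_arm --series "255 -0.07 -0.05 1 0 -0.1 0; 255 -0.07 -0.05 1.8 0 -0.1 0; 255 -0.07 -0.05 2.4 0 -0.1 0; 255 -0.07 -0.05 2.8 0 -0.1 0; 255 -0.07 -0.05 2.8 0 -0.1 0"

```text
clock: 12.78
tool_pos: [0.5632, 0.0527, 0.2228]
eef_rot: [[-1.0, 0.003, -0.001], [0.003, 1.0, -0.0], [0.001, -0.0, -1.0]]
force: [-1.2, 0.1, -3.5]
width: 0.202
grip_force: 60.3
```

The tip is 5 mm below the head's top with no reaction force, so it's in the slot. I'll go a little deeper, then turn clockwise in stages.

jog_arm --series "255 0 0.05 0.2 0 0 0; 255 0 0.05 0.2 0 0 0; 255 0 0.05 0.2 0 0 10; 255 0 0.05 0.2 0 0 20; 255 0 0.05 0.2 0 0 20"

```text
clock: 13.4
tool_pos: [0.5634, 0.0536, 0.2211]
eef_rot: [[-0.939, 0.344, 0.0], [0.344, 0.939, 0.0], [0.0, 0.0, -1.0]]
force: [0.0, 3.2, -3.4]
width: 0.206
grip_force: 60.3
```

```bash
python3 - <<'E'
from h import *
s=arm.sense();print(s["tool_pos"],s["eef_rot"],s["qpos"],s["force"],s["torque"])
E
```

```text
[0.5634 0.0536 0.2211] [[-0.939   0.3438  0.    ]
 [ 0.3438  0.939   0.0004]
 [ 0.0001  0.0004 -1.    ]] [-2.8247 21.1455 -6.822  62.0328  0.023  17.2847] [ 0.029   3.1811 -3.4156] [ 0.9461 -0.2698  0.0506]
```

jog_arm --series "255 0 0 0 0 0 9; 255 0 0 0 0 0 18; 255 0 0 0 0 0 27; 255 0 0 0 0 0 36; 255 0 0 0 0 0 45"

```text
clock: 14.02
tool_pos: [0.5634, 0.0536, 0.2212]
eef_rot: [[-0.42, 0.908, 0.0], [0.908, 0.42, 0.0], [0.0, 0.0, -1.0]]
force: [1.3, 4.2, -3.2]
width: 0.206
grip_force: 60.3
```

jog_arm --series "255 0 0 0 0 0 8; 255 0 0 0 0 0 16; 255 0 0 0 0 0 24; 255 0 0 0 0 0 32; 255 0 0 0 0 0 32"

```text
clock: 14.65
tool_pos: [0.5633, 0.0535, 0.2211]
eef_rot: [[0.12, 0.993, -0.0], [0.993, -0.12, 0.0], [0.0, -0.0, -1.0]]
force: [0.8, 3.6, -1.8]
width: 0.202
grip_force: 60.3
```

```bash
python3 - <<'E'
from h import *
s=arm.sense();print(s["tool_pos"],s["eef_rot"],s["qpos"],s["force"],s["torque"])
E
```

```text
[0.5633 0.0535 0.2211] [[ 0.1205  0.9927 -0.0001]
 [ 0.9927 -0.1205  0.0001]
 [ 0.0001 -0.0001 -1.    ]] [-2.8292 21.1425 -6.8271 62.0376  0.0064 94.0899] [ 0.8403  3.6254 -1.8199] [ 1.027  -0.1644  0.079 ]
```

jog_arm --series "255 0 0 0 0 0 6; 255 0 0 0 0 0 12; 255 0 0 0 0 0 12"

```text
clock: 15.02
tool_pos: [0.5632, 0.0534, 0.2211]
eef_rot: [[0.323, 0.946, -0.0], [0.946, -0.323, -0.0], [-0.0, -0.0, -1.0]]
force: [-0.1, 4.4, -1.4]
width: 0.205
grip_force: 60.4
```

```bash
python3 - <<'E'
from h import *
s=arm.sense();print(s["eef_rot"][0],s["force"],s["torque"])
a=optics.camera_model("wrist")
p,d,M,T,P,s=grab("wrist","w6")
r=np.hypot(P[...,0]-.5631,P[...,1]-.0538)
tg=(r>.02)&(r<.046)&(P[...,2]>.0645)&(P[...,2]<.074)&(d>0);q=P[tg][:,:2]-[.5631,.0538]
print(tg.sum(),np.degrees(np.arctan2(*q.mean(0)[::-1])) if tg.any() else "")
for n in("scene","side"):
    p,d,M,T,P,s=grab(n,n+"6")
    r=np.hypot(P[...,0]-.5631,P[...,1]-.0538)
    tg=(r>.02)&(r<.05)&(P[...,2]>.0645)&(P[...,2]<.074)&(d>0);q=P[tg][:,:2]-[.5631,.0538];print(n,tg.sum(),np.degrees(np.arctan2(*q.mean(0)[::-1])) if tg.any() else "")
E
```

```text
[ 0.3234  0.9463 -0.0003] [-0.0643  4.3683 -1.4477] [ 1.1871 -0.0289  0.1115]
0 
scene 12 -67.76647156457524
side 8 -111.78294836629107
```

jog_arm --series "255 0 0 0 0 0 4; 255 0 0 0 0 0 8; 255 0 0 0 0 0 8"

```text
clock: 15.55
tool_pos: [0.5633, 0.0534, 0.2211]
eef_rot: [[0.454, 0.891, -0.0], [0.891, -0.454, -0.0], [-0.0, -0.0, -1.0]]
force: [0.1, 5.2, -1.3]
width: 0.206
grip_force: 60.6
```

```bash
python3 - <<'E'
from h import *
s=arm.sense();print(s["eef_rot"][0],s["force"],s["torque"])
E
```

```text
[ 0.4544  0.8908 -0.0003] [ 0.1164  5.1563 -1.2997] [1.4247 0.0412 0.1976]
```

The torque rises at 117°, so the left screw is at its stop. I'm backing off, lifting, and going to the right screw.

jog_arm --series "255 0 0 0 0 0 -5; 255 0 0 -2 0 0 -6; 255 0 0 -4 0 0 -15; 255 0 0 -4 0 0 -25; 255 0 0 -4 0 0 -35"

```text
clock: 16.18
tool_pos: [0.5633, 0.0527, 0.2612]
eef_rot: [[-0.145, 0.989, -0.0], [0.989, 0.145, -0.002], [-0.002, -0.001, -1.0]]
force: [0.0, 0.3, -2.0]
width: 0.202
grip_force: 60.3
```

jog_arm --series "255 -3 -0.4 0 0 0 -10.6; 255 -6 -0.8 0 0 0 -21.2; 255 -9 -1.2 0 0 0 -31.8; 255 -12 -1.7 0 0 0 -42.4; 255 -14.2 -2.1 0 0 0 -53.5"

```text
clock: 16.8
tool_pos: [0.5615, -0.092, 0.261]
eef_rot: [[-0.878, 0.478, -0.001], [0.478, 0.878, -0.002], [0.0, -0.002, -1.0]]
force: [0.6, 1.2, -2.7]
width: 0.206
grip_force: 60.3
```

jog_arm --series "255 0 0 0 0 0 0; 255 0 0 0 0 0 0; 255 0 0 0 0 0 0"

```text
clock: 17.18
tool_pos: [0.5618, -0.0896, 0.2611]
eef_rot: [[-0.874, 0.486, -0.001], [0.486, 0.874, -0.001], [0.0, -0.001, -1.0]]
force: [0.5, -0.3, -2.2]
width: 0.206
grip_force: 60.4
```

```bash
python3 - <<'E'
from h import *
s=arm.sense();print(s["tool_pos"],s["eef_rot"],s["qpos"],s["force"],s["torque"])
print(jog(s,(.5624,-.0898,.240),151.4))
p,d,M,T,P,s=grab("wrist","w7")
r=np.hypot(P[...,0]-.5631,P[...,1]-.0538)
tg=(r>.02)&(r<.046)&(P[...,2]>.0655)&(P[...,2]<.074)&(d>0);q=P[tg][:,:2]-[.5631,.0538]
print(tg.sum(),np.degrees(np.arctan2(*q.mean(0)[::-1])) if tg.any() else "")
E
```

```text
[ 0.5618 -0.0896  0.2611] [[-0.874   0.4859 -0.0006]
 [ 0.4859  0.874  -0.0006]
 [ 0.0002 -0.0008 -1.    ]] [-17.2572  20.2738  -1.774   67.973   -0.0425  11.8147] [ 0.544  -0.2594 -2.1843] [-0.0196 -0.0224  0.0152]
(array([-0.0642,  0.0194,  2.1088]), array([-0.0458, -0.0118, -0.4719]))
416 -86.52182439097719
```

View pics/w7.png

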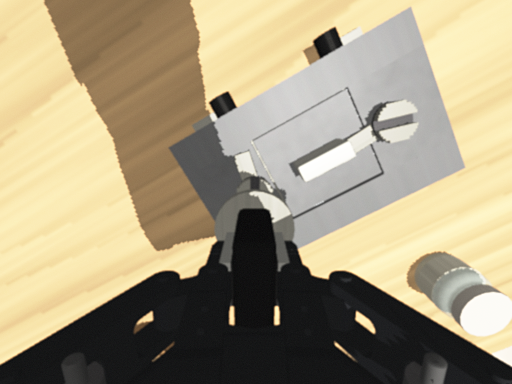

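The left tongue now lies over the plate, pointing along the bar at about -87°, with its head at (395,120). The key is over the right head at (255,185). I'm lowering it.

jog_arm --series "255 -0.06 0 1 0 0 -0.5; 255 -0.06 0 2 0 0 -0.5; 255 -0.06 0 3 0 0 -0.5; 255 -0.06 0 3.8 0 0 -0.5; 255 -0.06 0 3.8 0 0 -0.5"

```text
clock: 17.85
tool_pos: [0.562, -0.0905, 0.2224]
eef_rot: [[-0.878, 0.478, -0.002], [0.478, 0.878, -0.0], [0.001, -0.001, -1.0]]
force: [0.6, 0.7, -1.7]
width: 0.204
grip_force: 60.3
```

jog_arm --series "255 0 0.05 0.15 0 0 9; 255 0 0.05 0.15 0 0 18; 255 0 0.05 0.15 0 0 27; 255 0 0.05 0.15 0 0 36; 255 0 0.05 0.15 0 0 45"

```text
clock: 18.48
tool_pos: [0.5627, -0.0901, 0.2218]
eef_rot: [[-0.279, 0.96, 0.0], [0.96, 0.279, -0.0], [-0.0, -0.0, -1.0]]
force: [0.0, 1.1, -4.0]
width: 0.201
grip_force: 60.1
```

jog_arm --series "255 0 0 0 0 0 8; 255 0 0 0 0 0 16; 255 0 0 0 0 0 24; 255 0 0 0 0 0 30; 255 0 0 0 0 0 30"

```text
clock: 19.1
tool_pos: [0.5626, -0.0901, 0.2218]
eef_rot: [[0.233, 0.972, -0.0], [0.972, -0.233, -0.0], [-0.0, -0.0, -1.0]]
force: [0.0, -0.3, -2.7]
width: 0.205
grip_force: 60.2
```

```bash
python3 - <<'E'
from h import *
s=arm.sense();print(s["eef_rot"][0],s["force"],s["torque"])
E
```

```text
[ 0.2335  0.9724 -0.0002] [ 0.0477 -0.3447 -2.7308] [0.038  0.1258 0.1781]
```

Yaw is 76.5° now. I'll continue until the torque climbs.

jog_arm --series "255 0 0 0 0 0 5; 255 0 0 0 0 0 10; 255 0 0 0 0 0 10"

```text
clock: 19.48
tool_pos: [0.5625, -0.0902, 0.2218]
eef_rot: [[0.397, 0.918, -0.0], [0.918, -0.397, -0.001], [-0.001, 0.0, -1.0]]
force: [0.8, 0.6, -2.4]
width: 0.202
grip_force: 60.3
```

```bash
python3 - <<'E'
from h import *
s=arm.sense();print(s["eef_rot"][0],s["force"],s["torque"])
E
```

```text
[ 0.397   0.9178 -0.0002] [ 0.8028  0.553  -2.42  ] [0.1067 0.1925 0.1415]
```

jog_arm --series "255 0 0 0 0 0 3; 255 0 0 0 0 0 6; 255 0 0 0 0 0 6"

```text
clock: 19.85
tool_pos: [0.5625, -0.0901, 0.2217]
eef_rot: [[0.49, 0.872, -0.0], [0.872, -0.49, -0.0], [-0.001, -0.0, -1.0]]
force: [-0.1, -0.1, -1.1]
width: 0.202
grip_force: 60.4
```

```bash
python3 - <<'E'
from h import *
s=arm.sense();print(s["eef_rot"][0],s["force"],s["torque"])
E
```

```text
[ 0.4902  0.8716 -0.0003] [-0.1371 -0.1433 -1.1321] [0.1921 0.3066 0.1684]
```

jog_arm --series "255 0 0 0 0 0 -5; 255 0 0 -2 0 0 -6; 255 0 0 -4 0 0 -6; 255 0 0 -4 0 0 -6"

```text
clock: 20.35
tool_pos: [0.5632, -0.0903, 0.2627]
eef_rot: [[0.397, 0.918, 0.002], [0.918, -0.397, -0.001], [-0.0, 0.002, -1.0]]
force: [0.7, -0.4, -3.1]
width: 0.206
grip_force: 60.5
```

```bash
python3 - <<'E'
from h import *
p,d,M,T,P,s=grab("wrist","w8")
print(s["tool_pos"],s["eef_rot"],s["qpos"])
for n,c in(("L",(.5631,.0538)),("R",(.5624,-.0898))):
    r=np.hypot(P[...,0]-c[0],P[...,1]-c[1])
    tg=(r>.026)&(r<.042)&(P[...,2]>.0655)&(P[...,2]<.074)&(d>0);q=P[tg][:,:2]-c
    print(n,tg.sum(),np.degrees(np.arctan2(*q.mean(0)[::-1])) if tg.any() else "")
E
```

```text
[ 0.5632 -0.0903  0.2627] [[ 0.3972  0.9177  0.0021]
 [ 0.9178 -0.3972 -0.0012]
 [-0.0003  0.0024 -1.    ]] [-17.2842  20.2869  -1.5022  68.0731  -0.032   96.1164]
L 351 -84.67982121645628
R 277 91.74745475213976
```

View pics/w8.png

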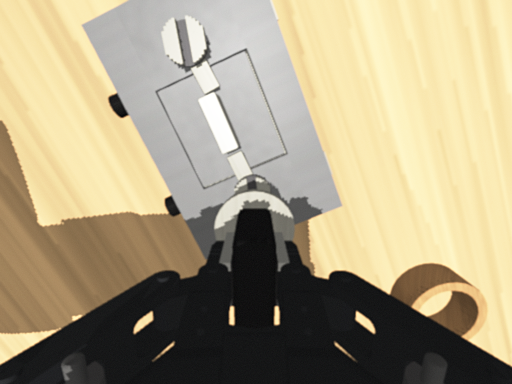

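Both tongues lie over the plate, the left at about 84° and the right at about 88°. I'm returning the key to its stand.

jog_arm --series "255 4 -2.8 -2 0 0 0; 255 8 -5.6 -3 0 0 0; 255 12 -8.4 -3 0 0 0; 255 16 -11.2 -3 0 0 0; 255 20 -14 -3 0 0 0"

```text
clock: 21.02
tool_pos: [0.5134, 0.1506, 0.2905]
eef_rot: [[0.398, 0.917, -0.001], [0.917, -0.398, -0.001], [-0.001, -0.001, -1.0]]
force: [1.2, -0.1, -2.2]
width: 0.198
grip_force: 60.4
```

jog_arm --series "255 4 -3 0 0 0 0; 255 8 -5.5 0 0 0 0; 255 11.8 -8.2 0 0 0 0; 255 11.8 -8.2 0 0 0 0; 255 11.8 -8.2 0 0 0 0"

```text
clock: 21.65
tool_pos: [0.4859, 0.2898, 0.2906]
eef_rot: [[0.398, 0.917, -0.001], [0.917, -0.398, -0.001], [-0.002, -0.001, -1.0]]
force: [-0.3, -0.2, -2.5]
width: 0.201
grip_force: 60.3
```

jog_arm --series "255 0 0 0 0 0 0; 255 0 0 0 0 0 0; 255 0 0 0 0 0 0"

```text
clock: 22.02
tool_pos: [0.4863, 0.2896, 0.2915]
eef_rot: [[0.4, 0.916, -0.0], [0.916, -0.4, -0.0], [-0.001, -0.0, -1.0]]
force: [-0.5, 0.4, -2.2]
width: 0.2
grip_force: 60.3
```

```bash
python3 - <<'E'
from h import *
s=arm.sense();print(s["tool_pos"],s["eef_rot"],s["force"])
print(jog(s,(.4854,.2903,.205),np.degrees(np.arctan2(s["eef_rot"][1,0],s["eef_rot"][0,0]))))
E
```

```text
[0.4863 0.2896 0.2915] [[ 0.4001  0.9165 -0.0003]
 [ 0.9165 -0.4001 -0.0004]
 [-0.0005 -0.0001 -1.    ]] [-0.4891  0.3662 -2.2421]
(array([ 0.0313, -0.1036,  8.649 ]), array([-0.0061,  0.0306, -0.    ]))
```

jog_arm --series "255 0 -0.1 4 0 0 0; 255 0 -0.1 8 0 0 0; 255 0 -0.1 11 0 0 0; 255 0 -0.1 12.8 0 0 0; 255 0 -0.1 13 0 0 0"

```text
clock: 22.65
tool_pos: [0.4847, 0.2901, 0.1606]
eef_rot: [[0.4, 0.917, -0.002], [0.917, -0.4, -0.001], [-0.002, -0.001, -1.0]]
force: [-0.7, 0.1, -2.6]
width: 0.202
grip_force: 60.2
```

jog_arm --series "255 0 0 0.2 0 0 0; 255 0 0 0.4 0 0 0; 255 0 0 0.5 0 0 0; 255 0 0 0.5 0 0 0"

```text
clock: 23.15
tool_pos: [0.4851, 0.2905, 0.1566]
eef_rot: [[0.399, 0.917, -0.0], [0.917, -0.399, -0.0], [-0.0, -0.0, -1.0]]
force: [0.3, 0.1, -1.6]
width: 0.207
grip_force: 60.2
```

Nearly in contact. I'm opening, then withdrawing.

jog_arm --series "255 0 0 0.1 0 0 0; 255 0 0 0.1 0 0 0; 0 0 0 0.1 0 0 0; 0 0 0 0.1 0 0 0; 0 0 0 0.1 0 0 0"

```text
clock: 23.78
tool_pos: [0.4851, 0.2905, 0.1555]
eef_rot: [[0.399, 0.917, -0.0], [0.917, -0.399, -0.0], [-0.0, -0.0, -1.0]]
force: [-0.5, -0.3, 0.6]
width: 0.831
grip_force: 0.0
```

jog_arm --series "0 0 0 0.1 0 0 0; 0 0 0 -1 0 0 0; 0 0 0 -5 0 0 0; 0 0 0 -10 0 0 0; 0 0 0 -14 0 0 0"

```text
clock: 24.4
tool_pos: [0.485, 0.2905, 0.2982]
eef_rot: [[0.399, 0.917, 0.001], [0.917, -0.399, 0.0], [0.001, 0.001, -1.0]]
force: [-0.3, -0.1, -0.6]
width: 1.001
grip_force: 0.0
```

jog_arm --series "0 0 0 -3 0 0 0; 0 0 0 -3 0 0 0; 0 0 0 -3 0 0 0"

```text
clock: 24.78
tool_pos: [0.485, 0.2904, 0.3251]
eef_rot: [[0.399, 0.917, -0.001], [0.917, -0.399, -0.001], [-0.001, -0.0, -1.0]]
force: [0.1, -0.7, 0.1]
width: 0.998
grip_force: 0.0
```

```bash
python3 - <<'E'
from h import *
p,d,M,T,P,s=grab("wrist","w9")
print(s["clock"],s["tool_pos"],s["width"],s["qvel"])
for lo,hi in((.045,.0525),(.0535,.065),(.118,.138)):
    m=(P[...,2]>lo)&(P[...,2]<hi)&(d>0)&(abs(P[...,0]-.485)<.065)&(abs(P[...,1]-.29)<.065)
    print(lo,rect(P,m),P[m].mean(0))
p,d,M,T,P,s=grab("side","side9")
for lo,hi in((.055,.065),(.085,.1)):
    m=(P[...,2]>lo)&(P[...,2]<hi)&(d>0)&(abs(P[...,0]-.561)<.1)&(abs(P[...,1]+.016)<.14); print(rect(P,m))
E
```

```text
24.775 [0.485  0.2904 0.3251] 0.9981532686448175 [-0.0052  0.5685 -0.9291 -0.2317  0.0427  0.0612]
0.045 (2273, ((485.6474609375, 290.7997741699219), (80.29180145263672, 79.93936920166016), 62.711326599121094)) [0.488  0.2963 0.0506]
0.0535 (796, ((479.5928649902344, 293.5173645019531), (52.22538757324219, 67.0287094116211), 58.20523452758789)) [0.4861 0.2923 0.0566]
0.118 (822, ((484.92083740234375, 289.28973388671875), (50.312896728515625, 16.68901824951172), 66.76897430419922)) [0.4856 0.2906 0.1282]
(2390, ((561.3302001953125, -16.73809814453125), (253.24574279785156, 161.93702697753906), 89.7060546875))
(88, ((559.4376831054688, -15.454353332519531), (52.266780853271484, 16.074453353881836), 88.6116714477539))
```

```bash
python3 -c "
from bench import arm
print(arm.hand_in())"
```

```text
the job is handed in; nothing more can be done
None
```

The job is handed in at about 25 s of the 72 s allowed, but no verdict came back; by my last measurements the plate sits flush in the opening, both tongues lie over it at about 84° (left) and 88° (right), and the key stands in its wooden stand within about 2 mm of the hole's centre.

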